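Open the combination padlock and hold it over the reader

ROBOT

A 6-joint arm with a two-finger parallel gripper is mounted at the origin on the work surface. World frame = base frame: x ahead of the robot, y to its left, z up, the work surface at z = 0. Lengths are in mm, angles in rad, forces in N, time in s.
With the tool pointing down it reaches from about 325 to 775 mm from the base axis. Payload 5.5 kg.
Tool frame: the origin (TCP) lies at the centre of the arm's flange, where the gripper is bolted on; the fingertips stand 173 mm ahead of it and the grasp point (between the pads) lies 155 mm ahead of it; z points along the fingers, y is the line along which they close (so a half turn about z gives the same grasp; the last joint's range is limited). The gripper opens to 85 mm and grips with 20 to 120 N. Pads are 22 mm wide; open, the fingers measure 114 mm over their backs; the gripper's body (76 mm by 85 mm) begins 54 mm behind the grasp point. The pads swing forward as they close: fully open they stand 13 mm farther back than shut.
Start: joints at [1.113, 0.091, 1.231, -0, 1.82, -0.057], TCP at [234.099, 552.463, 404.675] pointing down, gripper open.
Joint ranges: [-2.87, 2.87], [-0.86, 2.18], [0.17, 2.46], [-1.51, 4.65], [0.06, 2.69], [-2.65, 2.65]. Speed limits (rad/s): [2.57, 2.57, 3.01, 3.14, 3.14, 3.14].

INTERFACE

Orientations are given as a unit quaternion [x, y, z, w].
In Python, from plant import * gives the robot as it stands.
- The arm moves only by the shell command python3 -m inch 'ROWS'. ROWS is JSON, a list of rows, each a list of 7 numbers: the opening in per cent of the stroke, from 0 (shut) to 100 (fully open), then the shift along the tool's x, y, z in cm, then the turn, a rotation vector about the tool's x, y, z in rad. A call has 1 to 5 rows; each row shifts and turns the commanded pose from where the row before left it, along the tool's axes as they then stand; what a row does not reach is not made up. A row lasts 1/12 s, in which the tool goes at most 41.7 mm and 7.16 degrees, less where a joint would pass 70% of its speed; a pose out of reach is approached as far as the arm can. A call is refused whole if a number of a shift passes 4.17 or a number of a turn 0.125, either way. A call with a gripper value outside its range is refused whole. The fingers move at their own pace and stop on an object; the grip force is fixed at half the most. Time passes only in rows, so rows that do not move let the fingers close. It gives the time, the measured TCP pose, the force, the opening and the grip force at its end, in the units of the state.
- state(): the state, without advancing time (a new reading comes with each control period).
- grab_frame(name): name is "scene" or "side" or "wrist"; returns a dict with "img" (480x640x3 uint8, blue, green, red), "range_z" (480x640 float32, mm along the optical axis (not along the pixel's ray), 0 where there is no reading), "intrinsics" (3x3 intrinsics, pixels), "xyz" and "attitude" of the camera in the world. Camera axes: x right, y up, looking along -z (the intrinsics and any distortion apply to the point x, -y, -z); pixel columns grow to the right and rows downward; lengths in mm; the calibration is good to about 2 mm. A picture is of the moment at which its call begins.
- sign_off(): hands the job in; it is judged then, once.
The state is a dict: "time": time; "q": joint angles; "qd": joint speeds; "tau": joint torques, N m; "ee_pos": TCP position; "tool_rot": TCP orientation; "force": force on the tool from outside, world axes, zero at the start; "moment": the same for the moment, N m; "gripper_width": finger opening in mm; "grip_force": force on a finger pad.
Only numpy, scipy, OpenCV 4.12 (cv2) and the standard library are available. Lean on these libraries where they do the work, as an engineer would, in place of code of your own. Each camera call takes 0.05 s, during which the arm holds its last target. There are 200 camera calls.

TASK

The locked padlock lies in its bench cradle, dial up. Turn its dial through the clicks until the pointer nose points straight at the shackle and sits in that notch, then, with the lock still lying in the cradle, pull the shackle out as far as it goes; after that lift the opened lock out and present it, dial up and roughly level, over the middle of the square reader pad, about 10 cm above it. Finish while still holding the lock there in the gripper, shackle still open, with nothing else carrying it, and leave the parts bin, screwdriver and meter alone.

Things in the scene. Friction and masses are not known exactly. Their poses are not given: they have to be found in the camera images.
- lock_center (a point): Loose steel combination padlock, 0.3 to 0.55 kg, on its back, dial up. Case 56 (x) x 54 (y) x 30 (z) mm; this point is the case's centre, 45 mm above the table at the start. Its z is up, its -x points to the shackle. The case's y faces (54 mm apart) are free to grasp except within 9 mm of the rear (+x) end, where cradle ears 9 mm high stand beside them.
- dial_grip (a point): Black dial on top, axis through the case's centre: disc 42 mm wide, 4 mm thick, on it a grip bar 28 mm long (dial's x), 12 wide (y), 20 tall, its top 24 mm above the case's top, 84 above the table. A pointer nose 5 mm wide, 8 long, 12 tall, with a white line stands out from the bar's -x end. This point: on the axis, 14 mm above the case's top; it turns with the dial, -x is the nose's direction.
- dial (a joint): Dial angle, rad, counter-clockwise from above; 0 = nose points straight at the shackle, the only place where the shackle is free (within about 0.15). A click notch every 30 degrees (0.524); under 0.1 N m turns it out of one; let go, it falls into the nearest. It starts two to four notches counter-clockwise of 0, so turn it clockwise. End stops at +-3.2.
- shackle_grip (a point): U-shaped steel shackle, level, bar 9 mm thick; two legs 34 mm apart (43 mm over the outsides) come out of the case's -x face at half its height. Shut, the U stands out 49 mm (legs straight for 32 mm); open, 71 mm. This point: midway between the legs, 20 mm in front of the case when shut; it moves with the shackle. Pinch it across the outsides of the legs or by its end bar.
- shackle (a joint): How far the shackle is pulled out along the lock's -x, m: 0 shut, 0.022 fully open (end stop). About 3 N of friction; it stays where it is left. Blocked within 1 mm unless the dial is at 0.
- cradle_seat (a point): Fixed aluminium cradle on a foot plate 100 x 90 x 8 mm; this point: middle of its seat, 30 mm above the table, where the lock's underside lies; axes as the lock's. Seat 72 (x) x 40 (y) mm. A stop 6 mm thick, 20 wide, 16 high stands before the lock between the shackle's legs; a rear wall 9 high with two ears 10 long holds it too (1 mm play). The lock lifts straight up out of it.
- reader_top (a point): Fixed grey tag reader pad, a flat square 120 x 120 x 16 mm with a dark ring; this point is the middle of its top face.
- parts_bin: Bystander: loose open plastic bin 100 x 150 x 50 mm; origin at the middle of its underside.
- screwdriver: Bystander: loose screwdriver 210 mm long lying along its own x.
- meter: Bystander: loose hand-held meter 150 x 78 x 46 mm lying on its back; origin at the middle of its underside.

How it is judged:
By the outcome, as a careful person would: the job done as asked, in the order asked, and still so for the second after the job is handed in, while the arm keeps its last pose, push and grip.
It also fails if it takes over 72 s, if anything falls off the work surface, if the arm or the gripper's body presses on something with over 40 N, if the wrist force passes 120 N, or if a joint passes its speed limit or range.

## Working session

There is one attempt and no reset: what is moved stays moved. The work goes in short steps, Python scripts to look and compute and a shell command to move; the robot and the scene stay as the last step left them, time stands still between calls to the robot, and variables do not carry over. Pictures are saved under pics/ and viewed, at most 10 in all, crops included, and the job is handed in when it is done.

```bash
mkdir -p pics; cat > h.py <<'E'
from plant import *
import numpy as np, cv2
from scipy.spatial.transform import Rotation as R
def look(name,fn=None):
    f=grab_frame(name)
    if fn: cv2.imwrite('pics/'+fn+'.png',f['img'])
    np.savez('/tmp/%s.npz'%name,**{k:np.array(v) for k,v in f.items()})
    return f
def cloud(f):
    K=np.array(f['intrinsics']);z=np.array(f['range_z']);v,u=np.mgrid[:480,:640]
    p=np.stack([(u-K[0,2])/K[0,0]*z,-(v-K[1,2])/K[1,1]*z,-z],-1)
    return p@R.from_quat(f['attitude']).as_matrix().T+np.array(f['xyz'])
def toolshift(dworld):
    s=state();return R.from_quat(s['tool_rot']).inv().apply(dworld)
E
python3 - <<'E'
from h import *
a=look('scene');b=look('side')
cv2.imwrite('pics/s1.png',a['img']);cv2.imwrite('pics/d1.png',b['img'])
s=state();print({k:np.round(v,3) for k,v in s.items()});print(R.from_quat(s['tool_rot']).as_matrix().round(3))
print(a['xyz'],b['xyz'])
E
```

```text
{'time': np.float64(0.1), 'q': array([ 1.113,  0.092,  1.232,  0.   ,  1.82 , -0.057]), 'qd': array([ 0.001, -0.001, -0.002, -0.001,  0.   ,  0.001]), 'tau': array([ 2.0000e-03, -4.6021e+01, -4.1922e+01, -0.0000e+00,  1.1000e-02,
        0.0000e+00]), 'ee_pos': array([234.102, 552.512, 403.632]), 'tool_rot': array([ 0.199,  0.98 , -0.001, -0.   ]), 'force': array([0.17 , 0.704, 0.09 ]), 'moment': array([-0.001,  0.   , -0.033]), 'grip_force': np.float64(0.0), 'gripper_width': np.float64(85.299)}
[[-0.921  0.39  -0.001]
 [ 0.39   0.921 -0.002]
 [ 0.    -0.002 -1.   ]]
[1182.47740624  116.16225571  828.91550758] [ 228.92896577 -752.04408678 1091.60187189]
```

View pics/s1.png

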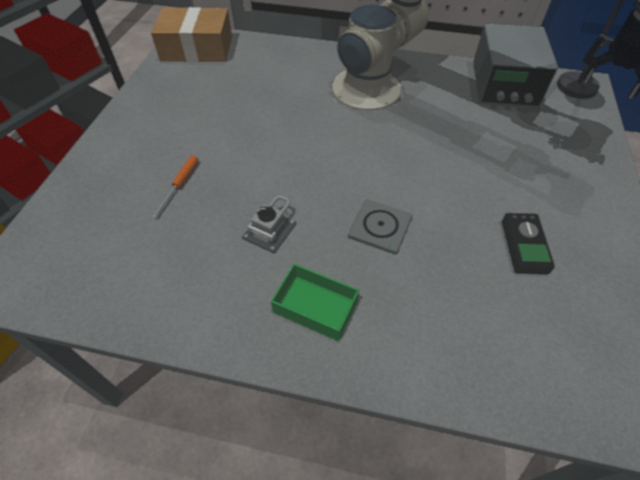

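The scene view shows the lock at about (268,217), its shackle towards (283,204), and the reader's middle at (381,223). The bin is at (316,300), the screwdriver at (178,187) and the meter at (528,243).

```bash
python3 - <<'E'
from h import *
for n,pts in (('scene',[(268,217),(283,204),(270,240),(381,223),(316,300),(300,270),(178,187),(528,243)]),):
    f=dict(np.load('/tmp/%s.npz'%n));P=cloud(f)
    for u,v in pts: print(n,u,v,P[v,u].round(0))
# lock region: points between z 40 and 95
    m=(P[...,2]>35)&(P[...,2]<95);ys,xs=np.where(m[190:255,235:305]);q=P[190:255,235:305][ys,xs];print(q.mean(0),q.min(0),q.max(0))
b=cv2.imread('pics/d1.png')
E
```

```text
scene 268 217 [ 607. -131.   64.]
scene 283 204 [ 510. -128.   -2.]
scene 270 240 [ 637. -122.   21.]
scene 381 223 [532. 117.  17.]
scene 316 300 [754.  11.   3.]
scene 300 270 [709. -33.  35.]
scene 178 187 [ 522. -397.   10.]
scene 528 243 [533. 441.  36.]
[ 599.43883566 -131.44825983   55.15990477] [ 522.15366734 -176.68981088   35.07385375] [639.46449306 -98.95932745  85.34359513]
```

View pics/d1.png

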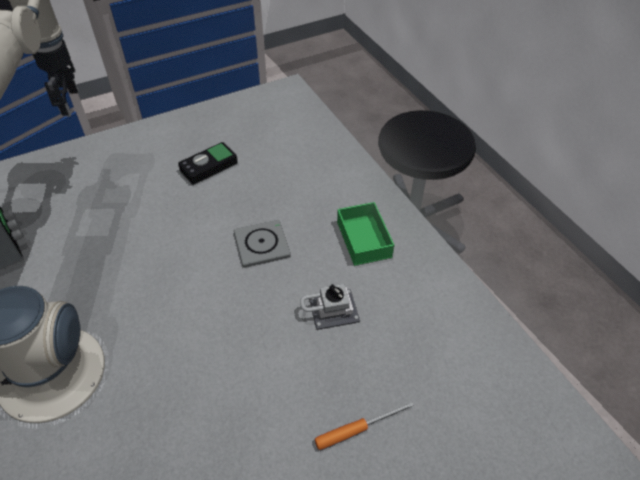

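The side view confirms that the shackle points towards the base (-x). The lock is near (600,-133) and the reader near (532,117,17). I'll move over the lock for a wrist look.

```bash
r='x'; 
python3 -m inch '[[100,-2.95,-2.46,0,0,0,0],[100,-2.95,-2.46,0,0,0,0],[100,-2.95,-2.46,0,0,0,0],[100,-2.95,-2.46,0,0,0,0],[100,-2.95,-2.46,0,0,0,0]]'
python3 -m inch '[[100,-2.95,-2.46,0,0,0,0],[100,-2.95,-2.46,0,0,0,0],[100,-2.95,-2.46,0,0,0,0],[100,-2.95,-2.46,0,0,0,0],[100,-2.95,-2.46,0,0,0,0]]'
python3 -m inch '[[100,-2.95,-2.46,0,0,0,0],[100,-2.95,-2.46,0,0,0,0],[100,-2.95,-2.46,0,0,0,0],[100,-2.95,-2.46,0,0,0,0],[100,-2.95,-2.46,0,0,0,0]]'
python3 -m inch '[[100,-2.95,-2.46,0,0,0,0],[100,-2.95,-2.46,0,0,0,0],[100,-2.95,-2.46,0,0,0,0],[100,-2.95,-2.46,0,0,0,0],[100,-2.95,-2.46,0,0,0,0]]'
python3 -m inch '[[100,0,0,0,0,0,0],[100,0,0,0,0,0,0]]'
python3 - <<'E'
from h import *
f=look('wrist','w1');s=state();print(s['ee_pos'],s['q'],f['xyz'],s['force'],f['intrinsics']);print(R.from_quat(s['tool_rot']).as_matrix().round(3))
E
```

```text
time: 0.52
ee_pos: [322.2, 380.1, 404.1]
tool_rot: [0.199, 0.98, -0.0, -0.0]
force: [0.4, 0.7, -0.1]
gripper_width: 85.3
grip_force: 0.0
time: 0.93
ee_pos: [410.1, 209.1, 404.3]
tool_rot: [0.199, 0.98, -0.0, -0.0]
force: [0.5, 0.1, 0.7]
gripper_width: 85.4
grip_force: 0.0
time: 1.35
ee_pos: [498.0, 38.1, 404.4]
tool_rot: [0.199, 0.98, 0.0, -0.0]
force: [0.3, 0.2, 0.5]
gripper_width: 85.4
grip_force: 0.0
time: 1.77
ee_pos: [585.9, -132.7, 404.1]
tool_rot: [0.199, 0.98, 0.0, -0.0]
force: [0.6, 0.8, 1.1]
gripper_width: 85.2
grip_force: 0.0
time: 1.93
ee_pos: [586.0, -132.7, 402.6]
tool_rot: [0.201, 0.98, 0.0, -0.002]
force: [-0.8, 0.6, -0.6]
gripper_width: 85.2
grip_force: 0.0
[ 585.57964776 -131.3587872   403.44343451] [-2.77471698e-01  9.22620014e-02  1.23164815e+00  4.34283141e-04
  1.82013295e+00 -1.44604778e+00] [ 519.48784207 -104.63479825  372.34261347] [-0.0311719  -0.0696837  -0.09509578] [[363.66702002   0.         316.35166699]
 [  0.         363.66702002 231.40706143]
 [  0.           0.           1.        ]]
[[-0.92   0.391 -0.002]
 [ 0.391  0.92   0.001]
 [ 0.002  0.    -1.   ]]
```

View pics/w1.png

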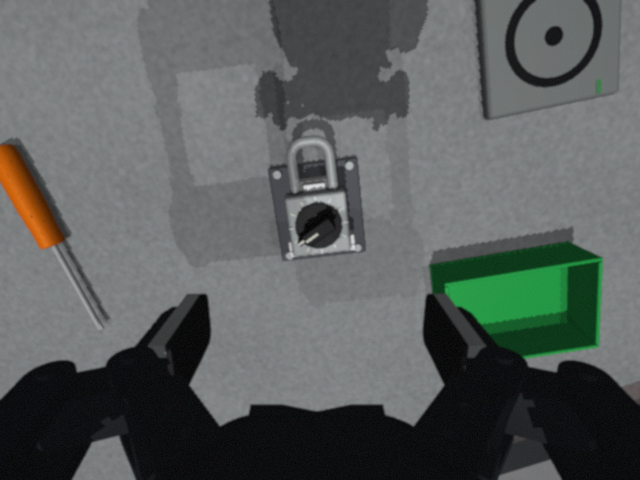

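The lock is at about (318,222), with its shackle up the image at (311,145) and the bin at lower right. The nose seems to point lower left, around (300,245). I'll enlarge to read it.

```bash
python3 - <<'E'
import cv2
i=cv2.imread('pics/w1.png')[125:270,255:385]
cv2.imwrite('pics/w1c.png',cv2.resize(i,None,fx=4,fy=4,interpolation=cv2.INTER_CUBIC))
E
```

```text
(no output)
```

View pics/w1c.png

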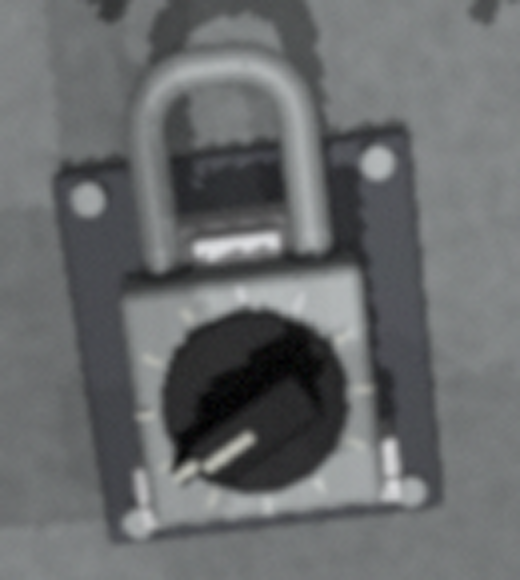

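Readings from the crop:
- Case-top corners are near (125,290), (362,262), (383,495) and (152,522), so the lock is turned about 6.6° CCW from image-up.
- The nose line runs (253,435)→(180,480), about 115–120° CCW of the shackle. That is four notches.

Next I'll work out positions.

```bash
cat >> h.py <<'E'
def ray(f,u,v,z):
    K=np.array(f['intrinsics']);d=R.from_quat(f['attitude']).apply([(u-K[0,2])/K[0,0],-(v-K[1,2])/K[1,1],-1]);c=np.array(f['xyz'])
    return c+d*(z-c[2])/d[2]
E
python3 - <<'E'
from h import *
f=dict(np.load('/tmp/wrist.npz'))
c=lambda x,y,z:ray(f,x/4+255,y/4+125,z)
T=[c(*p,60) for p in((125,290),(362,262),(383,495),(152,522))]
T=np.array(T);print(T.round(1),T.mean(0))
print('sizes',[np.linalg.norm(T[i]-T[(i+1)%4]).round(1) for i in range(4)])
d=(T[0]+T[1]-T[2]-T[3]);print('lock -x deg',np.degrees(np.arctan2(d[1],d[0])))
print('disc',c(255,400,64))
e=c(180,480,76)-c(253,435,84);print('nose deg',np.degrees(np.arctan2(e[1],e[0])))
print('reader',ray(f,554,36,16))
g=dict(np.load('/tmp/scene.npz'));print('scene',ray(g,381,223,16))
b=dict(np.load('/tmp/side.npz'));print('side',ray(b,262,240,16))
print(R.from_quat(f['attitude']).as_matrix().round(3))
P=cloud(f);m=(P[...,2]>55)&(P[...,2]<95);m[:130]=0;m[270:]=0;m[:,:255]=0;m[:,385:]=0
print(np.percentile(P[m][:,2],[5,25,50,75,99]))
E
```

```text
[[ 565.7 -152.9   60. ]
 [ 580.3 -103.2   60. ]
 [ 631.8 -118.7   60. ]
 [ 617.1 -169.6   60. ]] [ 598.71761691 -136.10250121   60.        ]
sizes [np.float64(51.9), np.float64(53.7), np.float64(53.0), np.float64(54.0)]
lock -x deg 162.61667909126808
disc [ 598.70829961 -136.23715173   64.        ]
nose deg -74.47472073668904
reader [533.66098333 117.29189189  16.        ]
scene [531.1665651  116.66559429  16.        ]
side [535.73301244 115.72036557  16.        ]
[[ 0.394 -0.882 -0.261]
 [ 0.919  0.378  0.112]
 [ 0.    -0.283  0.959]]
[58.65984856 60.06091034 61.37621376 64.85559856 85.31157828]
```

```bash

python3 -m inch '[[100,-0.7,0.03,2.5,0,0,0],[100,-0.7,0.03,2.5,0,0,0],[100,0,0,2,0,0,0.119],[100,0,0,1,0,0,0.119],[100,0,0,1,0,0,0.119]]' 
python3 -m inch '[[100,0,0,0,0,0,0.119],[100,0,0,0,0,0,0.119],[100,0,0,0,0,0,0.119],[100,0,0,0,0,0,0.119],[100,0,0,0,0,0,0.119]]' 
python3 -m inch '[[100,0,0,0,0,0,0],[100,0,0,0,0,0,0]]' | head -3
python3 - <<'E'
from h import *
f=look('wrist','w2');s=state();print(s['ee_pos'],s['q'].round(2) if hasattr(s['q'],'round') else s['q']);M=R.from_quat(s['tool_rot']).as_matrix();print(M.round(3),np.degrees(np.arctan2(M[1,0],M[0,0])))
E
```

```text
time: 2.4
ee_pos: [598.0, -133.9, 313.5]
tool_rot: [0.372, 0.928, 0.0, -0.001]
force: [-0.1, 0.1, 0.2]
gripper_width: 85.5
grip_force: 0.0
time: 2.82
ee_pos: [598.1, -133.8, 315.4]
tool_rot: [0.627, 0.779, 0.0, 0.0]
force: [-0.3, -0.5, -0.0]
gripper_width: 85.5
grip_force: 0.0
time: 2.98
ee_pos: [598.2, -134.3, 315.3]
tool_rot: [0.624, 0.781, 0.0, 0.0]
[ 598.28483821 -134.5669337   315.18494493] [-0.28  0.13  1.35  0.    1.66 -0.5 ]
[[-0.221  0.975  0.001]
 [ 0.975  0.221 -0.   ]
 [-0.     0.001 -1.   ]] 102.78493679562592
```

View pics/w2.png

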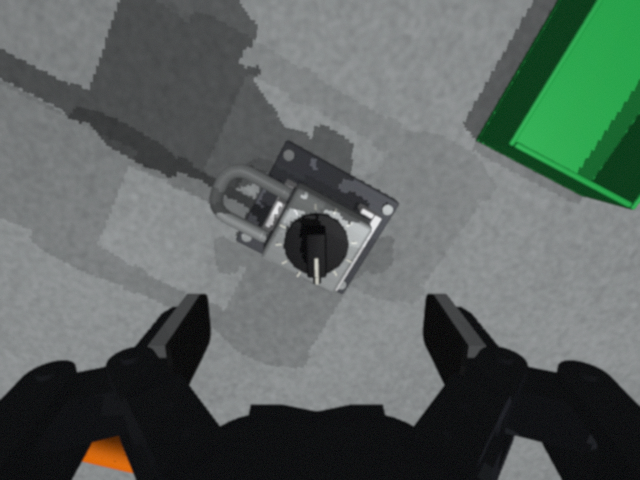

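The bar and nose now stand vertical in the image at column about 316, nose at (317,280) and disc middle near (316,245). The finger midline is also at about 316, so the fingers are aligned with the bar.

```bash
python3 - <<'E'
from h import *
f=dict(np.load('/tmp/wrist.npz'))
i=f['img'][180:300,205:405];cv2.imwrite('pics/w2c.png',cv2.resize(i,None,fx=4,fy=4,interpolation=cv2.INTER_CUBIC))
print(ray(f,316,245,64),ray(f,317,268,84))
P=cloud(f);m=(P[...,2]>79)&(P[...,2]<90);m[:200]=0;m[300:]=0;m[:,:280]=0;m[:,350:]=0;q=P[m];print('bar top',len(q),q.mean(0))
m=(P[...,2]>62)&(P[...,2]<67);m[:200]=0;m[300:]=0;m[:,:280]=0;m[:,350:]=0;q=P[m];print('disc',len(q),q.mean(0),q.min(0),q.max(0))
E
```

```text
[ 599.47288816 -137.03441319   64.        ] [ 601.74203867 -144.33050014   84.        ]
bar top 934 [ 599.25448676 -135.95358939   84.03577693]
disc 2140 [ 598.90058541 -134.35233434   64.27020403] [ 578.15945115 -157.76150267   62.00492146] [ 620.16080029 -112.51112469   66.7687705 ]
```

View pics/w2c.png

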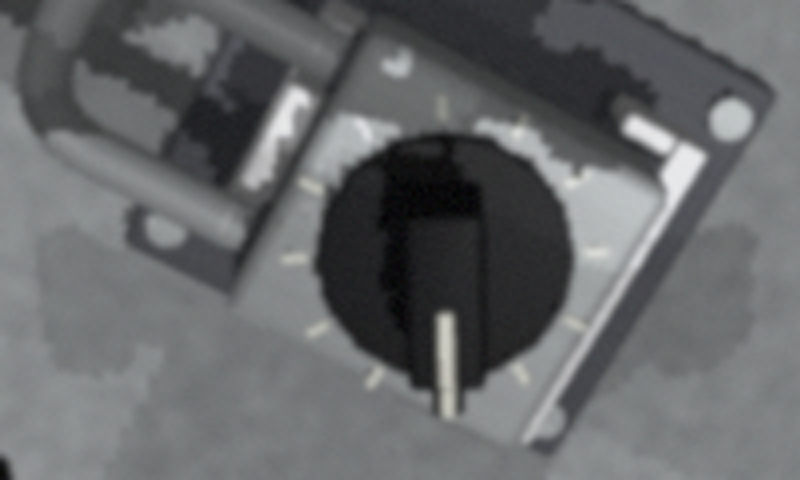

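The bar-top middle measures (599.3,-136.0) at z 84, which matches the given height. I'll descend and close on the bar.

```bash

python3 -m inch '[[100,-0.13,0.06,2,0,0,0],[100,0,0,2,0,0,0],[60,0,0,1.6,0,0,0],[60,0,0,1.1,0,0,0],[50,0,0,0.6,0,0,0]]' 
python3 -m inch '[[40,0,0,0,0,0,0],[30,0,0,0,0,0,0],[20,0,0,0,0,0,0],[0,0,0,0,0,0,0],[0,0,0,0,0,0,0]]' 
python3 -m inch '[[0,0,0,0,0,0,0],[0,0,0,0,0,0,0],[0,0,0,0,0,0,0],[0,0,0,0,0,0,0],[0,0,0,0,0,0,0]]'
```

```text
time: 3.45
ee_pos: [598.9, -136.3, 239.7]
tool_rot: [0.625, 0.781, -0.0, -0.001]
force: [-0.2, 0.1, 1.1]
gripper_width: 51.7
grip_force: 0.0
time: 3.87
ee_pos: [599.5, -136.9, 243.5]
tool_rot: [0.626, 0.78, 0.0, 0.001]
force: [-2.4, 0.6, 5.3]
gripper_width: 10.4
grip_force: 60.0
time: 4.28
ee_pos: [599.5, -136.9, 243.5]
tool_rot: [0.626, 0.78, 0.0, 0.001]
force: [-3.1, 0.3, 6.0]
gripper_width: 10.3
grip_force: 60.3
```

```bash

python3 -m inch '[[0,0,0,0,0,0,0.08],[0,0,0,0,0,0,0.1],[0,0,0,0,0,0,0.1],[0,0,0,0,0,0,0.1],[0,0,0,0,0,0,0.1]]' 
python3 -m inch '[[0,0,0,0,0,0,0.1],[0,0,0,0,0,0,0.1],[0,0,0,0,0,0,0.1],[0,0,0,0,0,0,0.1],[0,0,0,0,0,0,0.1]]' 
python3 -m inch '[[0,0,0,0,0,0,0.1],[0,0,0,0,0,0,0.1],[0,0,0,0,0,0,0.1],[0,0,0,0,0,0,0.1],[0,0,0,0,0,0,0.1]]' 
python3 -m inch '[[0,0,0,0,0,0,0.1],[0,0,0,0,0,0,0.1],[0,0,0,0,0,0,0.1],[0,0,0,0,0,0,0.1],[0,0,0,0,0,0,0.1]]' 
python3 -m inch '[[0,0,0,0,0,0,0.1],[0,0,0,0,0,0,0.014],[0,0,0,0,0,0,0],[0,0,0,0,0,0,0]]' 
python3 -c "
from h import *
s=state();M=R.from_quat(s['tool_rot']).as_matrix();print(np.degrees(np.arctan2(M[1,0],M[0,0])),np.round(s['moment'],2),s['q'])"
```

```text
time: 4.7
ee_pos: [599.3, -136.9, 243.4]
tool_rot: [0.795, 0.607, 0.0, 0.001]
force: [-4.7, 1.0, 7.6]
gripper_width: 10.1
grip_force: 60.5
time: 5.12
ee_pos: [599.2, -136.8, 243.4]
tool_rot: [0.92, 0.391, 0.0, 0.0]
force: [-4.4, 1.1, 6.4]
gripper_width: 10.2
grip_force: 60.4
time: 5.53
ee_pos: [599.1, -136.7, 243.4]
tool_rot: [0.988, 0.151, -0.0, -0.0]
force: [-7.1, 1.4, 8.0]
gripper_width: 10.7
grip_force: 60.7
time: 5.95
ee_pos: [599.0, -136.5, 243.4]
tool_rot: [0.995, -0.098, -0.0, -0.0]
force: [-6.4, 1.6, 6.2]
gripper_width: 10.4
grip_force: 60.4
time: 6.28
ee_pos: [599.1, -136.4, 243.4]
tool_rot: [0.988, -0.152, -0.0, -0.0]
force: [-6.5, 2.0, 9.4]
gripper_width: 10.3
grip_force: 60.6
-17.46689049749683 [0.44 1.16 0.04] [-2.79389796e-01  1.57281641e-01  1.44503921e+00  5.43816893e-04
  1.53963336e+00  1.59624434e+00]
```

```bash

python3 -m inch '[[30,0,0,0,0,0,0],[70,0,0,0,0,0,0],[100,0,0,0,0,0,0],[100,0,0,0,0,0,0],[100,0,0,-1,0,0,0]]' 
python3 -m inch '[[100,0,0,-1.5,0,0,0],[100,0,0,-2.5,0,0,0],[100,0,0,-2,0,0,0],[100,0,0,0,0,0,0],[100,0,0,0,0,0,0]]' 
python3 - <<'E'
from h import *
f=look('wrist');s=state();print(s['ee_pos'],s['force'])
i=f['img'][150:310,220:420];cv2.imwrite('pics/w3c.png',cv2.resize(i,None,fx=4,fy=3.75,interpolation=cv2.INTER_CUBIC) if 0 else cv2.resize(i,(750,600),interpolation=cv2.INTER_CUBIC))
E
```

```text
time: 6.7
ee_pos: [598.9, -136.7, 249.2]
tool_rot: [0.988, -0.152, -0.002, -0.0]
force: [-0.3, 0.1, -0.9]
gripper_width: 70.2
grip_force: 0.0
time: 7.12
ee_pos: [599.7, -136.9, 314.1]
tool_rot: [0.988, -0.152, 0.002, 0.0]
force: [-0.6, -0.2, -0.9]
gripper_width: 85.2
grip_force: 0.0
[ 599.43075964 -136.8167568   312.13538965] [-0.64388924  0.52814017 -1.09181606]
```

View pics/w3c.png

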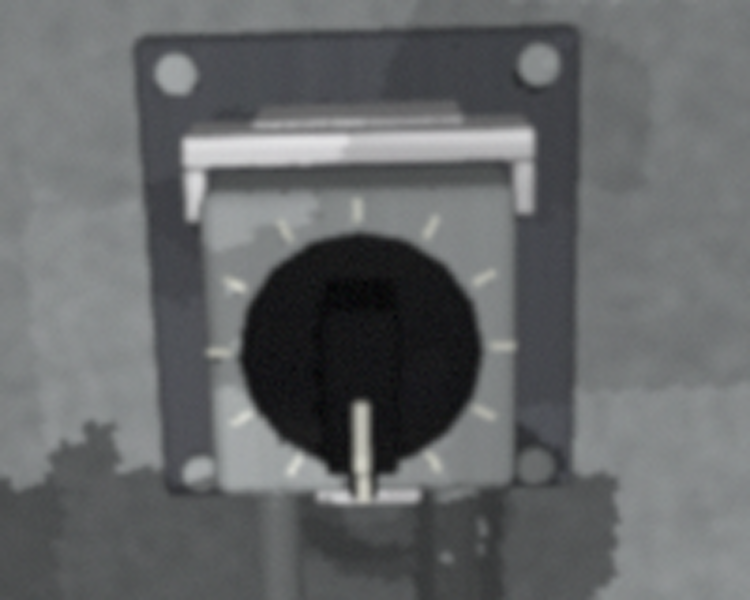

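The nose and white line now point straight at the shackle, from (360,400) to (366,500) in the crop, along the lock's midline. The dial is in the 0 notch. Next I go to the shackle legs.

```bash

python3 -m inch '[[100,-2.4,-0.05,0,0,0,-0.015],[100,-2.4,0,0.5,0,0,0],[100,0,0,2.8,0,0,0],[100,0,0,2.8,0,0,0],[100,0,0,2.6,0,0,0]]' 
python3 -m inch '[[100,0,0,1.6,0,0,0],[100,0,0,1,0,0,0],[100,0,0,0,0,0,0],[70,0,0,0,0,0,0],[50,0,0,0,0,0,0]]' 
python3 -m inch '[[20,0,0,0,0,0,0],[20,0,0,0,0,0,0],[20,0,0,0,0,0,0],[20,0,0,0,0,0,0],[20,0,0,0,0,0,0]]'
```

```text
time: 7.58
ee_pos: [552.8, -121.9, 222.2]
tool_rot: [0.989, -0.145, -0.001, -0.0]
force: [-0.1, -0.4, -0.7]
gripper_width: 85.2
grip_force: 0.0
time: 8.0
ee_pos: [554.1, -122.4, 199.9]
tool_rot: [0.989, -0.145, 0.001, 0.0]
force: [0.6, -0.3, -0.3]
gripper_width: 64.0
grip_force: 0.0
time: 8.42
ee_pos: [554.1, -122.4, 200.6]
tool_rot: [0.989, -0.145, 0.001, 0.0]
force: [-1.9, -0.2, 5.6]
gripper_width: 41.1
grip_force: 59.9
```

```bash

python3 -m inch '[[20,-0.3,0,0,0,0,0],[20,-0.5,0,0,0,0,0],[20,-0.5,0,0,0,0,0],[20,-0.4,0,0,0,0,0],[20,-0.3,0,0,0,0,0]]' 
python3 -m inch '[[20,-0.2,0,0,0,0,0],[20,0,0,0,0,0,0],[20,0,0,0,0,0,0]]'
python3 -m inch '[[20,-0.1,0,0,0,0,0],[20,0,0,0,0,0,0]]'
python3 -m inch '[[20,-0.1,0,0,0,0,0],[20,0,0,0,0,0,0]]'
```

```text
time: 8.83
ee_pos: [534.4, -116.5, 199.8]
tool_rot: [0.989, -0.145, 0.001, 0.0]
force: [1.8, -1.4, 4.3]
gripper_width: 40.9
grip_force: 60.1
time: 9.08
ee_pos: [532.5, -115.9, 199.4]
tool_rot: [0.989, -0.145, 0.001, 0.0]
force: [0.7, -0.7, 6.7]
gripper_width: 41.0
grip_force: 60.2
time: 9.25
ee_pos: [531.9, -115.7, 199.5]
tool_rot: [0.989, -0.145, 0.001, 0.0]
force: [2.8, -1.5, 5.1]
gripper_width: 41.2
grip_force: 60.1
time: 9.42
ee_pos: [531.2, -115.5, 199.7]
tool_rot: [0.989, -0.145, 0.002, 0.0]
force: [5.8, -2.5, 5.5]
gripper_width: 40.8
grip_force: 60.1
```

```bash

python3 -m inch '[[20,-0.1,0,0,0,0,0],[20,0,0,0,0,0,0]]'
python3 -m inch '[[20,-0.1,0,0,0,0,0],[20,0,0,0,0,0,0]]'
python3 -m inch '[[20,-0.1,0,0,0,0,0],[20,0,0,0,0,0,0]]'
```

```text
time: 9.58
ee_pos: [530.7, -115.4, 199.9]
tool_rot: [0.989, -0.145, 0.003, 0.0]
force: [8.1, -2.9, 4.0]
gripper_width: 40.8
grip_force: 60.1
time: 9.75
ee_pos: [530.3, -115.3, 200.1]
tool_rot: [0.989, -0.145, 0.004, 0.001]
force: [12.2, -4.0, 1.1]
gripper_width: 40.6
grip_force: 60.3
time: 9.92
ee_pos: [529.9, -115.2, 200.3]
tool_rot: [0.989, -0.145, 0.005, 0.001]
force: [17.1, -4.8, -1.0]
gripper_width: 40.6
grip_force: 60.6
```

Force is building, so the shackle is at its end stop. I'll ease off, release, rise and check.

```bash

python3 -m inch '[[20,0.25,0,0,0,0,0],[60,0,0,0,0,0,0],[100,0,0,0,0,0,0],[100,0,0,0,0,0,0],[100,0,0,0,0,0,0]]'
python3 -m inch '[[100,0,0,-2,0,0,0],[100,0,0,-3,0,0,0],[100,0,0,-3,0,0,0],[100,0,0,-3,0,0,0],[100,0,0,0,0,0,0]]'
python3 -m inch '[[100,0,0,0,0,0,0],[100,0,0,0,0,0,0]]'
python3 - <<'E'
from h import *
f=look('wrist','w4');s=state();print(s['ee_pos'],s['force'])
P=cloud(f);l=R.from_euler('z',-16.6,degrees=True).inv().apply((P.reshape(-1,3)-[599.3,-136.3,0])).reshape(P.shape)
a=(l[...,2]>38)&(l[...,2]<52)&(abs(l[...,1])<25)&(l[...,0]<-30)&(l[...,0]>-130);q=l[a];print('shackle',len(q),q.min(0) if len(q) else 0,q.max(0) if len(q) else 0)
a=(l[...,2]>57)&(l[...,2]<62)&(abs(l[...,1])<40)&(abs(l[...,0])<40);q=l[a];print('case',np.percentile(q,[1,99],axis=0))
a=(l[...,2]>80)&(l[...,2]<88)&(abs(l[...,1])<30)&(abs(l[...,0])<30);q=l[a];print('bar',q.mean(0),np.percentile(q,[1,99],axis=0))
i=f['img'];cv2.imwrite('pics/w4.png',i)
E
```

```text
time: 10.33
ee_pos: [529.5, -115.0, 197.4]
tool_rot: [0.989, -0.145, -0.002, -0.0]
force: [-0.1, 0.1, -0.7]
gripper_width: 84.3
grip_force: 0.0
time: 10.75
ee_pos: [530.8, -115.3, 315.8]
tool_rot: [0.989, -0.145, 0.005, 0.001]
force: [0.3, -0.1, 0.8]
gripper_width: 85.5
grip_force: 0.0
time: 10.92
ee_pos: [529.9, -115.1, 307.7]
tool_rot: [0.989, -0.145, -0.001, -0.0]
force: [0.6, -0.5, -0.6]
gripper_width: 85.3
grip_force: 0.0
[ 529.80841067 -115.10277256  306.87326548] [-0.72715205 -0.94440387 -0.25459756]
shackle 3131 [-99.16329231 -21.47370493  43.05768213] [-30.014495    21.49664324  51.69539379]
case [[-27.77970004 -26.54385505  57.73848845]
 [ 26.87022103  26.45643587  61.75708593]]
bar [-3.39839380e-03 -1.07825004e-01  8.42401206e+01] [[-13.99541457  -5.87828866  82.48081699]
 [ 13.41695561   5.8386677   85.9390866 ]]
```

View pics/w4.png

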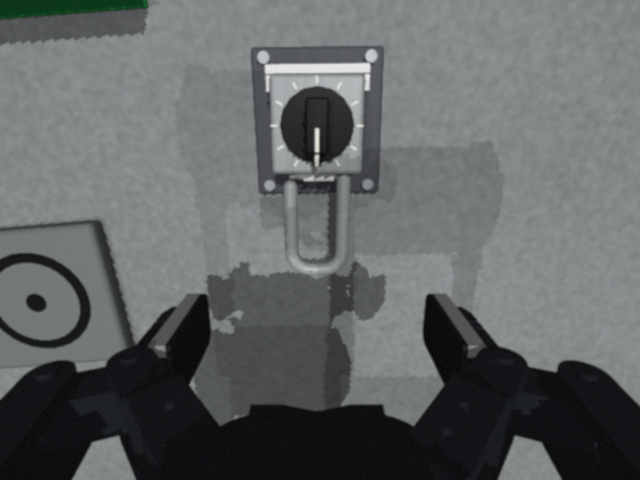

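The picture shows the lock still seated, nose at (317,165) towards the shackle, and the shackle extended to (318,275). Its end measures 71 mm in front of the case, so it is fully open. Now I grasp the case.

```bash

python3 -m inch '[[100,2.3,0,0,0,0,0],[100,2.3,0,0,0,0,0],[100,2.17,0.04,1,0,0,0],[100,0,0,2.8,0,0,0],[100,0,0,2.8,0,0,0]]' 
python3 -m inch '[[100,0,0,2.2,0,0,0],[100,0,0,1.4,0,0,0],[100,0,0,0.8,0,0,0],[100,0,0,0,0,0,0],[80,0,0,0,0,0,0]]' 
python3 -m inch '[[60,0,0,0,0,0,0],[20,0,0,0,0,0,0],[20,0,0,0,0,0,0],[20,0,0,0,0,0,0],[20,0,0,0,0,0,0]]'
python3 -m inch '[[20,0,0,0,0,0,0],[20,0,0,0,0,0,0],[20,0,0,0,0,0,0]]'
```

```text
time: 11.38
ee_pos: [595.6, -135.3, 240.7]
tool_rot: [0.989, -0.145, -0.0, -0.0]
force: [-0.4, 0.1, -0.7]
gripper_width: 85.8
grip_force: 0.0
time: 11.8
ee_pos: [595.0, -135.0, 198.9]
tool_rot: [0.989, -0.145, -0.0, -0.0]
force: [-0.2, 0.2, 1.0]
gripper_width: 75.5
grip_force: 0.0
time: 12.22
ee_pos: [595.6, -135.1, 201.1]
tool_rot: [0.989, -0.145, 0.002, 0.0]
force: [0.4, 0.1, 5.0]
gripper_width: 52.9
grip_force: 65.9
time: 12.47
ee_pos: [595.5, -135.0, 201.1]
tool_rot: [0.989, -0.145, 0.002, 0.0]
force: [0.2, 0.4, 6.0]
gripper_width: 53.1
grip_force: 65.9
```

```bash

python3 -m inch '[[20,0,0,-0.3,0,0,0],[20,0,0,-0.6,0,0,0],[20,0,0,-1,0,0,0],[20,0,0,-1.2,0,0,0],[20,0,0,-1.2,0,0,0]]' 
python3 -m inch '[[20,0,0,-1.2,0,0,0],[20,0,0,-1.2,0,0,0],[20,0,0,-0.8,0,0,0],[20,0,0,-0.4,0,0,0],[20,0,0,0,0,0,0]]' 
python3 - <<'E'
from h import *
f=look('wrist');s=state();print(s['ee_pos'],s['force'])
cv2.imwrite('pics/w5.png',f['img'])
E
```

```text
time: 12.88
ee_pos: [594.4, -134.9, 241.0]
tool_rot: [0.989, -0.145, -0.002, -0.0]
force: [0.3, 0.1, -4.8]
gripper_width: 53.0
grip_force: 65.2
time: 13.3
ee_pos: [595.1, -135.0, 279.3]
tool_rot: [0.989, -0.145, 0.001, 0.0]
force: [-0.2, -1.0, -4.9]
gripper_width: 53.0
grip_force: 65.2
[ 594.96124368 -134.97286255  278.17476833] [-0.08169143 -0.02795635 -4.04991154]
```

View pics/w5.png

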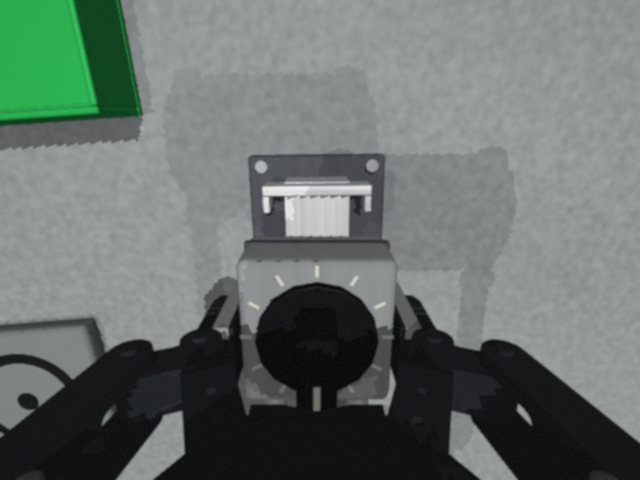

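The lock is clear of the empty cradle and held squarely, with the case at (317,320) and the dial nose still at (317,398) towards the shackle. I'll carry it over the reader.

```bash

python3 -m inch '[[20,-0.3,-0.5,0,0,0,0],[20,-0.7,-1.1,0,0,0,0],[20,-0.97,-1.6,0,0,0,0],[20,-0.97,-1.6,0,0,0,0],[20,-0.97,-1.6,0,0,0,0]]' 
python3 -m inch '[[20,-0.97,-1.6,0,0,0,0],[20,-0.97,-1.6,0,0,0,0],[20,-0.97,-1.6,0,0,0,0],[20,-0.97,-1.6,0,0,0,0],[20,-0.97,-1.6,0,0,0,0]]' 
python3 -m inch '[[20,-0.97,-1.6,0,0,0,0],[20,-0.97,-1.6,0,0,0,0],[20,-0.97,-1.6,0,0,0,0],[20,-0.97,-1.6,0,0,0,0],[20,-0.5,-0.9,0,0,0,0]]' 
python3 -m inch '[[20,-0.42,-0.65,0,0,0,0],[20,0,0,0,0,0,0],[20,0,0,0,0,0,0],[20,0,0,0,0,0,0],[20,0,0,0,0,0,0]]' 
python3 - <<'E'
from h import *
s=state();print(s['ee_pos'],s['q'])
f=look('scene');P=cloud(f);m=(P[...,2]>145)&(P[...,2]<160)&(abs(P[...,0]-533)<60)&(abs(P[...,1]-117)<60);print(m.sum())
i=f['img'][120:270,290:490];cv2.imwrite('pics/s6.png',cv2.resize(i,(800,600),interpolation=cv2.INTER_CUBIC))
E
```

```text
time: 13.77
ee_pos: [575.0, -60.8, 276.7]
tool_rot: [0.989, -0.145, -0.001, -0.0]
force: [-0.1, 0.2, -4.1]
gripper_width: 53.1
grip_force: 65.3
time: 14.18
ee_pos: [551.2, 29.9, 276.8]
tool_rot: [0.99, -0.144, -0.001, -0.0]
force: [-0.7, -0.4, -5.0]
gripper_width: 52.9
grip_force: 65.3
time: 14.6
ee_pos: [529.8, 113.0, 276.9]
tool_rot: [0.99, -0.144, -0.001, -0.0]
force: [-0.3, 0.7, -4.3]
gripper_width: 53.2
grip_force: 65.4
time: 15.02
ee_pos: [529.2, 117.2, 277.6]
tool_rot: [0.989, -0.145, 0.0, 0.0]
force: [-0.0, 0.1, -5.4]
gripper_width: 53.0
grip_force: 65.4
[529.16111937 117.21718321 277.61677379] [ 1.55331940e-01 -5.26195319e-02  1.60101798e+00 -3.56157735e-04
  1.59324509e+00  2.01746376e+00]
228
```

View pics/s6.png

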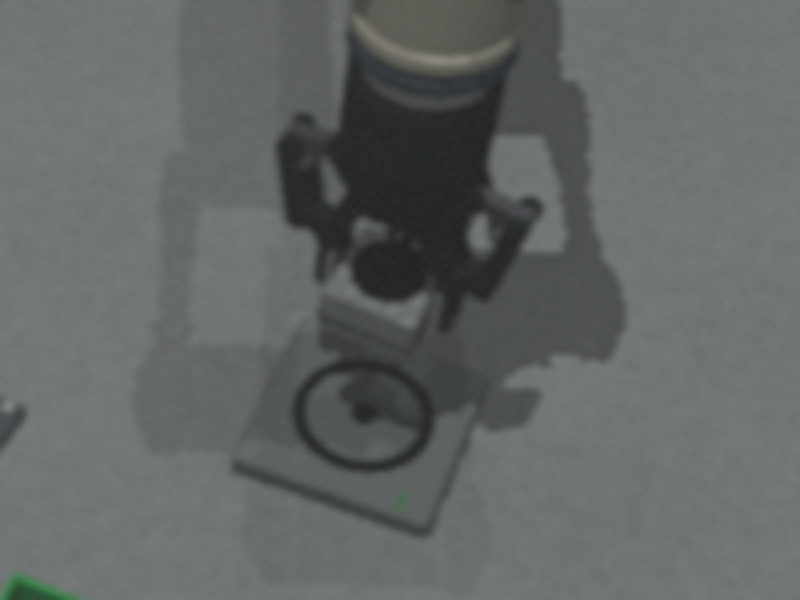

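The lock is held level over the reader: its centre is near (533,116), about 105 mm above the pad, with the underside about 90 mm above it.

```bash
python3 -c "
from plant import *
print(sign_off())"
```

```text
the job is handed in; nothing more can be done
None
```

The dial was turned to its notch and the shackle pulled fully open in the cradle; the job was handed in with the lock held level over the middle of the reader pad, its underside about 9 cm and its centre about 10.5 cm above it.

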